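Fish the hairbrush out through the tier's hatch and hold it up

ROBOT

A 6-joint arm with a two-finger parallel gripper is mounted at the origin on the work surface. World frame = base frame: x ahead of the robot, y to its left, z up, the work surface at z = 0. Lengths are in mm, angles in rad, forces in N, time in s.
With the tool pointing down it reaches from about 400 to 925 mm from the base axis. Payload 12.5 kg.
Tool frame: the origin (TCP) lies midway between the tips of the shut fingers; the grasp point (between the pads) lies 19 mm behind it; z points along the fingers, y is the line along which they close (so a half turn about z gives the same grasp; the last joint's range is limited). The gripper opens to 95 mm and grips with 3 to 60 N. Pads are 20 mm wide; open, the fingers measure 119 mm over their backs; the gripper's body (75 mm by 180 mm) begins 59 mm behind the grasp point.
Start: joints at [1.1, 0.491, 1.559, -0, 1.092, -0.106], TCP at [222.961, 583.897, 214.661] pointing down, gripper open.
Joint ranges: [-3.1, 3.1], [-0.84, 2.19], [0.05, 2.79], [-1.13, 4.28], [0.06, 2.93], [-2.69, 2.69]. Speed limits (rad/s): [2.22, 2.22, 2.79, 3.14, 3.14, 3.14].

INTERFACE

Orientations are given as [roll, pitch, yaw] about the fixed x, y, z axes, in that order (R = Rz(yaw) Ry(pitch) Rx(roll)).
In Python, from cell import * gives the robot as it stands. The module is installed in compiled form; this text tells all that it offers.
- The arm moves only by the tool arm_command, never from a script. Its arguments are lists of equal length, an entry for each row: "delta_pos": the shift along the world's x, y, z in units of 250 mm (1.0 is 250 mm), a list of three; "delta_rot": the turn, a rotation vector about the world's x, y, z in units of 90 degrees (1.0 is 90 degrees), a list of three; "claw": the closure, from 0 (fully open) to 1 (shut). In form: {"delta_pos": [[tx, ty, tz], ...], "delta_rot": [[wx, wy, wz], ...], "claw": [claw, ...]}. A call has exactly 5 rows; each row is the pose to reach, as a shift and turn from the pose commanded when the call began; what a row does not reach only later rows make up. A row lasts 1/12 s, in which the tool goes at most 41.7 mm and 7.16 degrees, less where a joint would pass 70% of its speed; a pose out of reach is approached as far as the arm can. A call with a number of a shift or a turn outside -1 to 1 is refused whole. A call with a gripper value outside its range is refused whole. The fingers move at their own pace and stop on an object; the grip force is fixed at half the most. Time passes only in rows, so rows that repeat a pose let the fingers close, or fill a call up. It gives the time, the measured TCP pose, the force, the opening and the grip force at its end, in the units of the state.
- state(): the state, without advancing time (a new reading comes with each control period).
- read_camera(name): name is "scene" or "top" or "wrist"; returns the picture (400x640x3 uint8, red, green, blue); there is no depth.
- calibration(name): a dict with "camera_matrix" (3x3 intrinsics, pixels), "T" (4x4, takes a point from camera to world coordinates). Camera axes: x right, y down, z forward; pixel columns grow to the right and rows downward; lengths in mm; the calibration is good to about 2 mm. The wrist camera is an equidistant fisheye: a pixel r from the principal point sees the ray r / f radians off the axis. A picture is of the moment at which its call begins: read the wrist's pose just before it. calibration takes no time and is no camera call; for the wrist camera it gives the pose at the moment of the call.
- job_done(): hands the job in; it is judged then, once.
The state is a dict: "t": time; "joints": joint angles; "qvel": joint speeds; "tau": joint torques, N m; "eef_pos": TCP position; "tcp_rot": TCP orientation; "ft_force": force on the tool from outside, world axes, zero at the start; "moment": the same for the moment, N m; "opening": opening from 0.0 (shut) to 1.0 (fully open); "grip_force": force on a finger pad.
Only numpy, scipy, OpenCV 4.12 (cv2) and the standard library are available. Lean on these libraries where they do the work, as an engineer would, in place of code of your own. Each camera call takes 0.05 s, during which the arm holds its last target. There are 200 camera calls.

TASK

The hairbrush is shut in the low covered tier: press the sprung paddle on the deck down until it snaps over and stays down by itself with the shutters open, then let go of it. Bring the hairbrush out through the hatch; it is longer than the hatch, so it must come out at a slant, one end first. Finish still holding the brush in the gripper, quite still, all of it about 10 cm or more above the deck, the paddle still down, and the pill tin on the deck and the toiletries around left standing where they are.

Things in the scene. Friction and masses are not known exactly. Their poses are not given: they have to be found in the camera images.
- tier: Covered stacking tier of pale grey polypropylene, fixed: a closed box 320 (x) x 270 (y) x 53 mm, walls 4 mm. Origin: centre of its underside, on the ledge; x along its length, away from the robot (yaw up to 0.3 rad), z up. Inner floor 4 mm above the ledge, deck underside 49, deck top 53 mm. Hatch in the deck: x = -45 to +75, y = -65 to +65 mm; inside it is 312 x 262 mm.
- hatch (a point): Centre of the hatch (120 mm in x, 130 mm in y), level with the deck's top; at (15, 0, 53) mm in the tier's frame, axes as the tier's. Two clear acrylic leaves 3 mm thick, just below the deck, close it; they slide apart along y as the paddle goes down and leave it wholly open when the paddle is fully down.
- paddle (a joint): Angle of the sprung paddle on the deck's +y side: 0 = up (leaves shut), 0.40 rad = fully down (leaves open). The spring pushes back with about 6 N at the pad, fading to none at 0.30 rad; beyond that it goes over centre, and the paddle snaps down to its stop at 0.40 and stays there.
- paddle_pad (a point): Point on top of the paddle to press down on, 12 mm from its free end. The paddle is a grey plate 30 wide, 64 mm long, hinged at x = 62, y = 100 mm of the tier, 8 mm above the deck; its free end points to the tier's -x and stands up. The pad is 34 mm above the deck with the paddle up, 16 mm fully down, and moves 5 mm to -x on the way.
- brush: Pink hairbrush 200 mm long, about 60 g, loose on the tier's inner floor under the hatch, bristles up, ends hidden under the deck. Origin: mid-length on its underside; x to the tail (handle) end, which lies to the tier's +x; z up. Handle (x 0 to 100) 16 wide, 14 mm thick; head (x -100 to 0) 30 wide, 10 mm thick plus 8 mm bristles. Centre of mass about 10 mm headwards of the origin.
- brush_tail (a point): Tail end of the brush, at (100, 0, 7) mm in the brush's frame.
- brush_head (a point): Head end of the brush, at (-100, 0, 7) mm in the brush's frame.
- tin: Round aluminium pill tin, 54 mm across, 20 mm high, standing on the deck near its near right corner; origin at the centre of its underside. Leave alone.
- tumbler: Glass tumbler, 72 mm across, 95 mm high, on the ledge to the right of the tier; origin at the centre of its underside. Leave alone.
- jar: White cream jar, 64 mm across, 55 mm high, on the ledge to the right of the tier; origin at the centre of its underside. Leave alone.
- soapbox: White plastic soap box 95 x 60 x 35 mm, on the ledge to the left of the tier; origin at the centre of its underside. Leave alone.
- can: Aluminium spray can, 50 mm across, 120 mm high, on the ledge to the left of the tier; origin at the centre of its underside. Leave alone.
- nailbrush: Wooden nail brush 85 x 36 x 28 mm, on the ledge to the left of the tier; origin at the centre of its underside. Leave alone.

How it is judged:
By the outcome, as a careful person would: the job done as asked, in the order asked, and still so for the second after the job is handed in, while the arm keeps its last pose, push and grip.
It also fails if it takes over 50 s, if anything falls off the work surface, if the arm or the gripper's body presses on something with over 40 N, if the wrist force passes 120 N, or if a joint passes its speed limit or range.

## Working session

There is one attempt and no reset: what is moved stays moved. The work goes in short steps, Python scripts to look and compute and a tool call to move; the robot and the scene stay as the last step left them, time stands still between calls to the robot, and variables do not carry over. Pictures are saved under pics/ and viewed, at most 10 in all, crops included, and the job is handed in when it is done.

Besides the shell and the picture viewer there is one more tool, called after ">>>" by a JSON object that holds its "method" and its "body", one argument or row to a line. arm_command: Moves the arm, as the interface text tells. Shifts and turns lie within -1 to 1; 1 stands for 250 mm of shift or 90 degrees of turn. Its arguments: {"type":"object","properties":{"delta_pos":{"type":"array"},"delta_rot":{"type":"array"},"claw":{"type":"array"}},"required":["delta_pos","delta_rot","claw"]}

```bash
mkdir -p pics; python3 - <<'E'
from cell import *
import cv2,numpy as np
s=state(); print({k:np.round(v,3).tolist() for k,v in s.items()})
for n in("top","scene"):
    c=calibration(n); print(n,np.round(c["camera_matrix"],1).tolist(),np.round(c["T"],3).tolist())
    im=read_camera(n); np.save(f"pics/{n}0.npy",im); cv2.imwrite(f"pics/{n}0.png",im[:,:,::-1])
c=calibration("wrist"); print(np.round(c["camera_matrix"],1).tolist(),np.round(c["T"],3).tolist())
E
```

```text
{'t': 0.0, 'joints': [1.1, 0.492, 1.559, 0.0, 1.092, -0.106], 'qvel': [0.001, 0.0, 0.001, -0.0, -0.001, -0.002], 'tau': [-0.0, -61.264, -25.819, 0.069, 0.048, -0.0], 'eef_pos': [222.825, 583.657, 214.066], 'tcp_rot': [-3.14, -0.0, 2.777], 'ft_force': [0.658, -0.18, -0.068], 'moment': [-0.002, -0.017, 0.002], 'grip_force': 0.0, 'opening': 0.998}
top [[371.4, 0.0, 323.8], [0.0, 371.4, 199.2], [0.0, 0.0, 1.0]] [[-0.028, -0.996, 0.079, 516.094], [-0.999, 0.026, -0.018, 51.142], [0.016, -0.08, -0.997, 886.445], [0.0, 0.0, 0.0, 1.0]]
scene [[447.5, 0.0, 317.2], [0.0, 447.5, 192.9], [0.0, 0.0, 1.0]] [[0.315, 0.503, -0.805, 1349.114], [0.949, -0.186, 0.255, -203.843], [-0.021, -0.844, -0.536, 616.231], [0.0, 0.0, 0.0, 1.0]]
[[309.7, 0.0, 319.3], [0.0, 309.7, 203.4], [0.0, 0.0, 1.0]] [[0.356, 0.902, 0.245, 154.349], [0.934, -0.343, -0.096, 611.268], [-0.002, 0.263, -0.965, 384.502], [0.0, 0.0, 0.0, 1.0]]
```

View pics/top0.png

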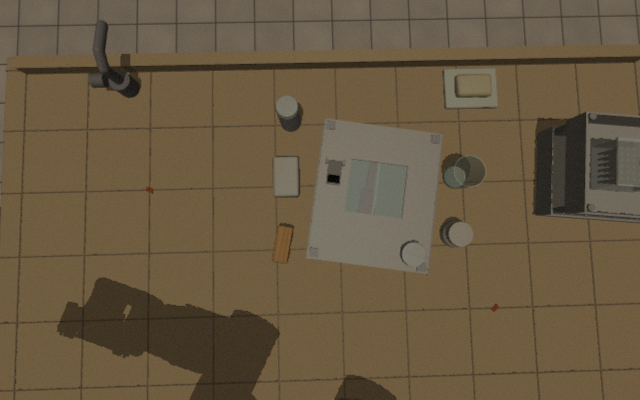

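View pics/scene0.png

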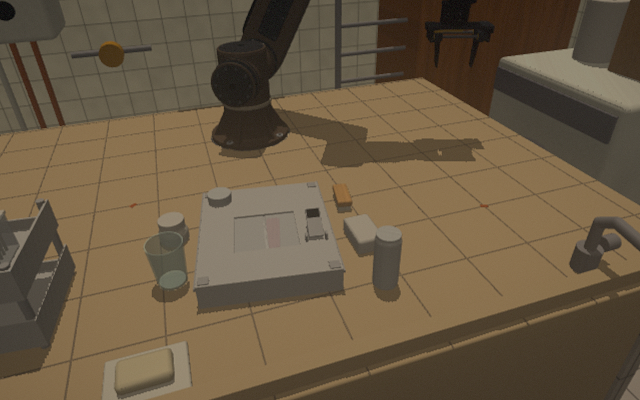

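Top view: the tier corners are near (328,120), (441,133), (427,273) and (307,258). The hatch covers about (345–407, 160–219), with pink brush at column ~367, and the paddle is at (334,172). The scene view shows the same deck, with the hatch at (234–300, 212–252) and the paddle at (314,222). I'll enlarge both to get corner positions.

```bash
cat > h.py <<'E'
import numpy as np,cv2
from cell import *
def ray(n,p,c=None):
    c=c or calibration(n); K=c["camera_matrix"];T=np.array(c["T"])
    d=np.array([(p[0]-K[0][2])/K[0][0],(p[1]-K[1][2])/K[1][1],1.])
    if n=="wrist":
        r=np.hypot(d[0],d[1]); d=np.array([d[0]/r*np.sin(r),d[1]/r*np.sin(r),np.cos(r)]) if r>1e-9 else d
    d=T[:3,:3]@d; return T[:3,3],d/np.linalg.norm(d)
def plane(n,p,z,c=None):
    o,d=ray(n,p,c); return o+d*(z-o[2])/d[2]
def tri(r1,r2):
    (a,u),(b,v)=r1,r2
    s,t=np.linalg.lstsq(np.c_[u,-v],b-a,rcond=None)[0]
    p,q=a+s*u,b+t*v; return (p+q)/2,np.linalg.norm(p-q)
E
python3 - <<'E'
from h import *
t=np.load("pics/top0.npy");s=np.load("pics/scene0.npy")
a=cv2.resize(t[112:282,300:450],None,fx=2.6,fy=2.6,interpolation=cv2.INTER_CUBIC)
b=cv2.resize(s[175:310,185:350],None,fx=2.4,fy=2.4,interpolation=cv2.INTER_CUBIC)
H=max(a.shape[0],b.shape[0]); f=lambda i:cv2.copyMakeBorder(i,0,H-i.shape[0],0,0,cv2.BORDER_CONSTANT)
m=np.hstack([f(a),f(b)]);m=np.clip(m*1.4,0,255).astype(np.uint8);print(m.shape,a.shape)
cv2.imwrite("pics/crop1.png",m[:,:,::-1])
for n,im in(("top",t),("scene",s)):
    hsv=cv2.cvtColor(im,cv2.COLOR_RGB2HSV)
    g=im.astype(int)
    roi=np.zeros(im.shape[:2],np.uint8)
    if n=="top": roi[140:235,335:420]=1
    else: roi[200:265,225:305]=1
    print(n,"deck",im[240,350] if n=="top" else im[265,280],"leaf",im[185,393] if n=="top" else im[235,255],"pink",im[185,366] if n=="top" else im[235,273])
    teal=((g[:,:,1]-g[:,:,0]>6)&(roi>0)).astype(np.uint8)
    pink=((g[:,:,0]-g[:,:,1]>6)&(roi>0)).astype(np.uint8)
    for nm,k in(("teal",teal),("pink",pink)):
        ys,xs=np.nonzero(k); 
        if len(xs)>20: print(nm,len(xs),xs.min(),xs.max(),ys.min(),ys.max(),cv2.boxPoints(cv2.minAreaRect(np.c_[xs,ys].astype(np.float32))).round(1).tolist())
    deck=((hsv[:,:,1]<40)&(hsv[:,:,2]>70)).astype(np.uint8)
    cs,_=cv2.findContours(cv2.morphologyEx(deck,cv2.MORPH_CLOSE,np.ones((5,5))),cv2.RETR_EXTERNAL,cv2.CHAIN_APPROX_NONE)
    pt=(350,240) if n=="top" else (280,265)
    for c in cs:
        if cv2.pointPolygonTest(c,pt,False)>0: print("deck",cv2.contourArea(c),cv2.boxPoints(cv2.minAreaRect(c)).round(1).tolist(),cv2.approxPolyDP(c,6,True)[:,0].tolist())
E
```

```text
(442, 786, 3) (442, 390, 3)
top deck [122 118 103] leaf [103 107  96] pink [102 100  93]
teal 21 352 401 161 211 [[342.5, 173.89999389648438], [367.8999938964844, 147.5], [413.79998779296875, 191.6999969482422], [388.3999938964844, 218.10000610351562]]
pink 2884 335 419 140 234 [[335.0, 140.0], [419.0, 140.0], [419.0, 234.0], [335.0, 234.0]]
deck 8100.0 [[306.1000061035156, 256.6000061035156], [320.29998779296875, 147.10000610351562], [417.20001220703125, 159.60000610351562], [403.1000061035156, 269.1000061035156]] [[324, 150], [307, 256], [379, 266], [386, 247], [377, 243], [388, 227], [377, 230], [376, 218], [403, 218], [411, 170], [405, 158], [397, 158], [399, 165], [353, 155], [341, 160], [344, 153], [330, 158]]
scene deck [139 128 113] leaf [134 125 110] pink [136 118 108]
pink 5146 225 304 200 264 [[225.0, 200.0], [304.0, 200.0], [304.0, 264.0], [225.0, 264.0]]
```

View pics/crop1.png

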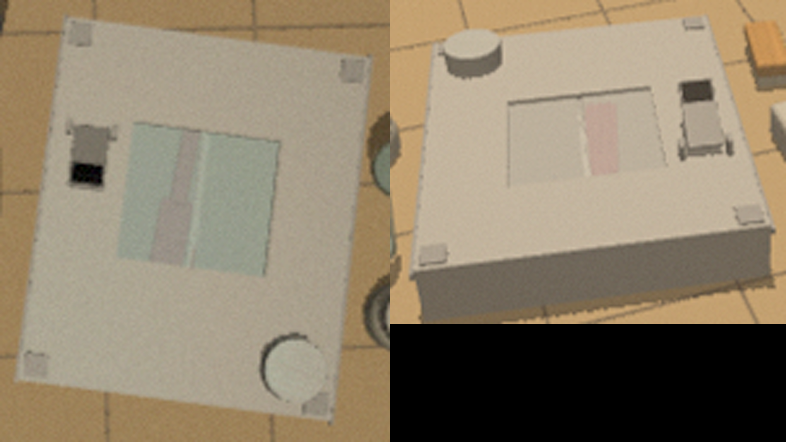

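The crop shows the hatch in the top half at (134,122), (280,142), (265,276), (118,258), with the brush head's wide part at the near edge (168,263) and the handle at the far edge (189,130). The black pad centre is at (87,174) in the top view and (697,91) in the scene view.

```bash
python3 - <<'E'
from h import *
T=lambda u,v:((u+.5)/2.6-.5+300,(v+.5)/2.6-.5+112)
S=lambda u,v:((u-390+.5)/2.4-.5+185,(v+.5)/2.4-.5+175)
P={"hFL":((134,122),(665,166)),"hFR":((280,142),(508,187)),"hNR":((265,276),(508,101)),"hNL":((118,258),(652,88)),
"tFL":((67,17),(772,228)),"tFR":((371,57),(414,272)),"tNL":((17,380),(708,17)),
"pad":((87,174),(697,91)),"hinge":((92,127),(704,150))}
W={}
for k,(a,b) in P.items():
    p,e=tri(ray("top",T(*a)),ray("scene",S(*b))); W[k]=p; print(k,p.round(1),round(e,1),"plane53",plane("top",T(*a),53)[:2].round(1),plane("scene",S(*b),53)[:2].round(1))
# tier frame fit: known tier-frame coords, top view rays at measured z
loc={"hFL":(75,65),"hFR":(75,-65),"hNR":(-45,-65),"hNL":(-45,65),"tFL":(160,135),"tFR":(160,-135),"tNL":(-160,135)}
A=np.array([loc[k] for k in loc],float);B=np.array([W[k][:2] for k in loc])
M,_=cv2.estimateAffinePartial2D(A,B);sc=np.hypot(M[0,0],M[1,0]);yaw=np.arctan2(M[1,0],M[0,0])
print("origin",M[:,2],"scale",sc,"yaw",yaw,"resid",(A@M[:,:2].T+M[:,2]-B).round(1).tolist(),"z",np.mean([W[k][2] for k in loc]))
R=M[:,:2]/sc
loc2=lambda p:np.r_[R.T@(p[:2]-M[:,2]),p[2]].round(1)
print("pad loc",loc2(W["pad"]),"hinge loc",loc2(W["hinge"]),"expect pad x ~10+..,y100")
for nm,uv,z in(("headL",(150,262),14),("headR",(186,264),14),("hdlL",(180,129),18),("hdlR",(199,131),18),("stepL",(162,200),16),("stepR",(190,205),16)):
    p=plane("top",T(*uv),z); print(nm,p.round(1),loc2(p))
for nm,a,z in(("farL",(619,172),18),("farR",(592,175),18),("nearL",(611,95),14),("nearR",(584,98),14)):
    p=plane("scene",S(*a),z); print("scene",nm,p.round(1),loc2(p))
p,e=tri(ray("top",T(189.5,130)),ray("scene",S(605,173))); print("handle at far edge",p,e,loc2(p))
p,e=tri(ray("top",T(168,263)),ray("scene",S(597,96))); print("head at near edge",p,e,loc2(p))
E
```

```text
hFL [672.8 -29.1  54.6] 0.9 plane53 [673.2 -28.8] [670.7 -29. ]
hFR [ 652.4 -156.6   52.2] 0.7 plane53 [ 652.4 -156.1] [ 653.3 -157. ]
hNR [ 535.6 -137.3   55.2] 0.1 plane53 [ 535.6 -137.7] [ 532.4 -137. ]
hNL [555.2  -9.4  51.8] 3.5 plane53 [554.6 -10.9] [557.5  -8.1]
tFL [769.   27.6  51. ] 0.9 plane53 [768.3  27.2] [771.2  27.2]
tFR [ 726.2 -239.5   52.9] 1.3 plane53 [ 726.1 -240.2] [ 726.7 -238.9]
tNL [452.9  79.8  51.9] 2.0 plane53 [452.7  78.8] [455.   80.2]
pad [623.8  15.1  87.5] 0.2 plane53 [628.5  13.7] [576.3  29.3]
hinge [668.4   7.3  58.5] 2.4 plane53 [669.7   8.1] [661.4   8.2]
origin [589.29818113 -80.36444549] scale 1.0010502890693123 yaw -0.16120181643059603 resid [[1.0, 0.9], [0.5, 0.0], [-1.2, -0.1], [0.1, 0.4], [0.1, -0.2], [-0.5, 0.1], [-0.0, -1.1]] z 52.78728445276017
pad loc [18.7 99.8 87.5] hinge loc [64.  99.2 58.5] expect pad x ~10+..,y100
headL [552.  -42.7  14. ] [-42.8  31.2  14. ]
headR [549.4 -75.3  14. ] [-40.2  -1.4  14. ]
hdlL [672.3 -73.9  18. ] [80.9 19.7 18. ]
hdlR [670.1 -91.2  18. ] [81.5  2.3 18. ]
stepL [607.9 -55.4  16. ] [14.4 27.7 16. ]
stepR [602.7 -80.7  16. ] [13.3  1.9 16. ]
scene farL [622.8 -58.5  18. ] [29.6 26.9 18. ]
scene farR [618.8 -81.8  18. ] [29.4  3.3 18. ]
scene nearL [500.5 -35.6  14. ] [-94.9  30.   14. ]
scene nearR [496.4 -61.6  14. ] [-94.7   3.6  14. ]
handle at far edge [664.52171257 -77.75499542  54.2598946 ] 1.6701263615725759 [73.8 14.6 54.3]
head at near edge [548.80967925 -56.30789883  49.79274779] 3.7710430204940084 [-43.8  17.2  49.8]
```

Both views agree. The tier origin is at (589, -80) with yaw -0.161, the deck is at z≈53, and the pad is at (624, 15, 87.5), 34 mm above the deck as stated. The brush mid-point is at tier (14, 15). Now I'll go to the pad with the fingers shut.

>>> {"method": "arm_command", "body": {
  "delta_pos": [
    [0.08,-0.114,-0.004],
    [0.16,-0.228,-0.008],
    [0.24,-0.342,-0.012],
    [0.32,-0.456,-0.016],
    [0.4,-0.57,-0.02]
  ],
  "delta_rot": [
    [0,0,0.02],
    [0,0,0.04],
    [0,0,0.06],
    [0,0,0.09],
    [0,0,0.11]
  ],
  "claw": [1,1,1,1,1]
}}

```text
t: 0.52
eef_pos: [323.4, 439.9, 209.4]
tcp_rot: [-3.141, -0.0, 2.952]
ft_force: [1.0, 0.4, 0.3]
opening: 0.708
grip_force: 0.0
```

>>> {"method": "arm_command", "body": {
  "delta_pos": [
    [0.08,-0.114,-0.004],
    [0.16,-0.228,-0.008],
    [0.24,-0.342,-0.012],
    [0.32,-0.456,-0.016],
    [0.4,-0.57,-0.02]
  ],
  "delta_rot": [
    [0,0,0],
    [0,0,0],
    [0,0,0],
    [0,0,0],
    [0,0,0]
  ],
  "claw": [1,1,1,1,1]
}}

```text
t: 0.93
eef_pos: [423.6, 297.4, 204.5]
tcp_rot: [-3.142, -0.0, 2.95]
ft_force: [0.2, 0.4, 0.4]
opening: 0.355
grip_force: 0.0
```

>>> {"method": "arm_command", "body": {
  "delta_pos": [
    [0.08,-0.114,-0.004],
    [0.16,-0.228,-0.008],
    [0.24,-0.342,-0.012],
    [0.32,-0.456,-0.016],
    [0.4,-0.57,-0.02]
  ],
  "delta_rot": [
    [0,0,0],
    [0,0,0],
    [0,0,0],
    [0,0,0],
    [0,0,0]
  ],
  "claw": [1,1,1,1,1]
}}

```text
t: 1.35
eef_pos: [523.6, 154.7, 199.4]
tcp_rot: [-3.142, -0.0, 2.95]
ft_force: [0.9, 0.9, -0.7]
opening: 0.021
grip_force: 0.0
```

>>> {"method": "arm_command", "body": {
  "delta_pos": [
    [0.08,-0.114,0],
    [0.16,-0.228,0],
    [0.24,-0.342,0],
    [0.32,-0.456,0],
    [0.4,-0.566,0]
  ],
  "delta_rot": [
    [0,0,0],
    [0,0,0],
    [0,0,0],
    [0,0,0],
    [0,0,0]
  ],
  "claw": [1,1,1,1,1]
}}

```text
t: 1.77
eef_pos: [623.6, 13.2, 199.4]
tcp_rot: [3.142, -0.001, 2.949]
ft_force: [0.6, 0.0, -0.9]
opening: 0.008
grip_force: 0.0
```

>>> {"method": "arm_command", "body": {
  "delta_pos": [
    [0,0.004,-0.1],
    [0,0.004,-0.2],
    [-0.004,0.004,-0.3],
    [-0.004,0.004,-0.38],
    [-0.004,0.004,-0.42]
  ],
  "delta_rot": [
    [0,0,0],
    [0,0,0],
    [0,0,0],
    [0,0,0],
    [0,0,0]
  ],
  "claw": [1,1,1,1,1]
}}

```text
t: 2.18
eef_pos: [620.8, 15.8, 91.9]
tcp_rot: [-3.141, -0.004, 2.949]
ft_force: [-0.8, -1.0, 1.3]
opening: 0.007
grip_force: 1.1
```

>>> {"method": "arm_command", "body": {
  "delta_pos": [
    [-0.004,0,-0.016],
    [-0.008,0,-0.032],
    [-0.012,0,-0.048],
    [-0.016,0,-0.064],
    [-0.016,0,-0.072]
  ],
  "delta_rot": [
    [0,0,0],
    [0,0,0],
    [0,0,0],
    [0,0,0],
    [0,0,0]
  ],
  "claw": [1,1,1,1,1]
}}

```text
t: 2.6
eef_pos: [617.6, 16.1, 77.3]
tcp_rot: [3.141, -0.0, 2.95]
ft_force: [-2.4, 0.3, 3.3]
opening: 0.006
grip_force: 1.3
```

>>> {"method": "arm_command", "body": {
  "delta_pos": [
    [-0.002,0,-0.01],
    [-0.004,0,-0.02],
    [-0.004,0,-0.026],
    [-0.004,0,-0.028],
    [-0.004,0,-0.03]
  ],
  "delta_rot": [
    [0,0,0],
    [0,0,0],
    [0,0,0],
    [0,0,0],
    [0,0,0]
  ],
  "claw": [1,1,1,1,1]
}}

```text
t: 3.02
eef_pos: [617.2, 15.8, 69.1]
tcp_rot: [3.142, 0.0, 2.95]
ft_force: [0.2, 0.5, 0.0]
opening: 0.007
grip_force: 0.0
```

Force dropped to zero at z = 69, so the paddle has snapped over. I'll rise off it, move over the handle, open halfway and look.

>>> {"method": "arm_command", "body": {
  "delta_pos": [
    [0,0,0.12],
    [0,0,0.26],
    [0,-0.1,0.4],
    [0.06,-0.24,0.52],
    [0.11,-0.368,0.52]
  ],
  "delta_rot": [
    [0,0,0],
    [0,0,0],
    [0,0,0],
    [0,0,0],
    [0,0,0]
  ],
  "claw": [1,1,0.47,0.47,0.47]
}}

```text
t: 3.43
eef_pos: [646.0, -76.1, 205.0]
tcp_rot: [3.142, 0.007, 2.952]
ft_force: [0.6, 0.1, -0.5]
opening: 0.159
grip_force: 0.0
```

>>> {"method": "arm_command", "body": {
  "delta_pos": [
    [0,0,0],
    [0,0,0],
    [0,0,0],
    [0,0,0],
    [0,0,0]
  ],
  "delta_rot": [
    [0,0,0],
    [0,0,0],
    [0,0,0],
    [0,0,0],
    [0,0,0]
  ],
  "claw": [0.47,0.47,0.47,0.47,0.47]
}}

```text
t: 3.85
eef_pos: [644.2, -75.1, 198.7]
tcp_rot: [3.141, -0.001, 2.951]
ft_force: [-1.3, -0.1, 0.1]
opening: 0.498
grip_force: 0.0
```

```bash
python3 - <<'E'
from h import *
for n in("wrist","scene"):
    c=calibration(n); im=read_camera(n); np.save(f"pics/{n}1.npy",im)
    if n=="wrist": np.save("pics/w1T.npy",c["T"]); print(np.round(c["T"],3).tolist())
w=np.load("pics/wrist1.npy"); s=np.load("pics/scene1.npy")
b=cv2.resize(s[175:310,185:350],None,fx=1.2,fy=1.2)
cv2.imwrite("pics/w1.png",np.clip(w*1.4,0,255).astype(np.uint8)[:,:,::-1])
cv2.imwrite("pics/s1.png",np.clip(cv2.resize(s[175:310,185:350],None,fx=3,fy=3,interpolation=cv2.INTER_CUBIC)*1.3,0,255).astype(np.uint8)[:,:,::-1])
E
```

```text
[[0.189, 0.948, 0.257, 572.184], [0.982, -0.183, -0.051, -60.058], [-0.001, 0.262, -0.965, 369.175], [0.0, 0.0, 0.0, 1.0]]
```

View pics/w1.png

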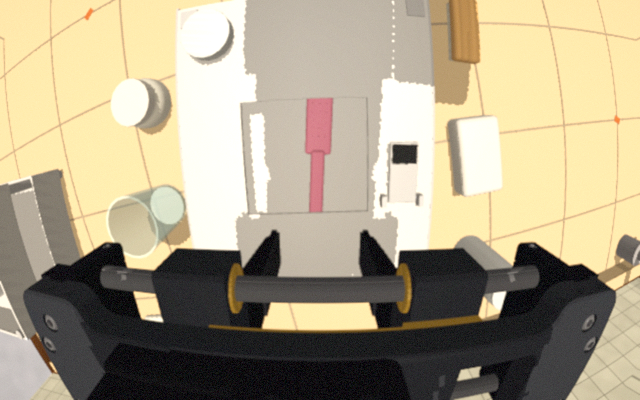

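View pics/s1.png

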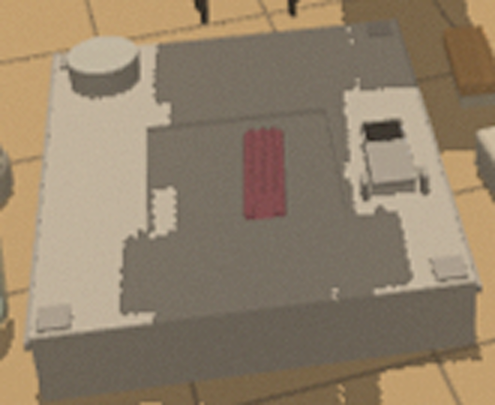

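The leaves are open and the paddle is down. In the wrist view the head runs (319,98)–(318,152) and the handle (318,152)–(316,212), with the hatch at (243–368, 98–213). The scene view shows the paddle lying flat. I'll measure the brush with a mask and take a second wrist place for height.

```bash
cat > m.py <<'E'
from h import *
O=np.array([589.3,-80.4]);yw=-0.161;R=np.array([[np.cos(yw),-np.sin(yw)],[np.sin(yw),np.cos(yw)]])
loc=lambda p:np.r_[R.T@(np.array(p)[:2]-O),np.array(p)[2:]].round(1)
wor=lambda x,y:(R@[x,y]+O).round(1)
def rows(im):
    g=im.astype(int); k=((g[:,:,0]-g[:,:,1]>28)&(g[:,:,2]-g[:,:,1]>5)).astype(np.uint8)
    k=cv2.morphologyEx(k,cv2.MORPH_OPEN,np.ones((3,3)))
    n,l,st,ce=cv2.connectedComponentsWithStats(k); i=1+np.argmax(st[1:,4]); k=l==i
    return {y:(np.nonzero(k[y])[0].min(),np.nonzero(k[y])[0].max()) for y in range(400) if k[y].any()}
E
python3 - <<'E'
from m import *
im=np.load("pics/wrist1.npy");c=dict(calibration("wrist"));c["T"]=np.load("pics/w1T.npy")
r=rows(im); ys=sorted(r); print({y:(int(r[y][0]),int(r[y][1])) for y in ys[::6]},ys[-1])
w=np.array([r[y][1]-r[y][0]+1 for y in ys]); 
step=[ys[i] for i in range(1,len(ys)) if w[i-1]>19>=w[i]]; print("step",step)
for y,z in((ys[1],14),(step[-1],18),(170,18),(190,18),(205,18)):
    a=plane("wrist",(r[y][0]-.5,y),z,c);b=plane("wrist",(r[y][1]+.5,y),z,c); m=(a+b)/2
    print(y,m.round(1),loc(m),"width",np.linalg.norm(a-b).round(1))
for uv in((243,103),(367,98),(368,211),(248,213)): print("hatch",loc(plane("wrist",uv,53,c)))
print("tin",loc(plane("wrist",(207,36),73,c)))
E
```

```text
{99: (320, 322), 105: (308, 330), 111: (308, 327), 117: (308, 330), 123: (313, 330), 129: (322, 329), 135: (315, 326), 141: (318, 327), 147: (319, 328)} 150
step [109, 118, 141]
100 [547.4 -59.5  14. ] [-44.7  13.9  14. ] width 19.2
141 [594.8 -61.2  18. ] [ 2.3 19.9 18. ] width 11.3Traceback (most recent call last):
  File "<stdin>", line 7, in <module>
KeyError: 170
```

>>> {"method": "arm_command", "body": {
  "delta_pos": [
    [0,0,-0.08],
    [0,0,-0.16],
    [0,0,-0.24],
    [0,0,-0.32],
    [0,0,-0.32]
  ],
  "delta_rot": [
    [0,0,0],
    [0,0,0],
    [0,0,0],
    [0,0,0],
    [0,0,0]
  ],
  "claw": [0.47,0.47,0.47,0.47,0.47]
}}

```text
t: 4.37
eef_pos: [642.8, -75.2, 115.5]
tcp_rot: [3.141, -0.006, 2.95]
ft_force: [-1.0, 0.5, -0.9]
opening: 0.531
grip_force: 0.0
```

```bash
python3 - <<'E'
from m import *
c2=dict(calibration("wrist"));im=read_camera("wrist");np.save("pics/wrist2.npy",im);np.save("pics/w2T.npy",c2["T"])
c1=dict(c2);c1["T"]=np.load("pics/w1T.npy")
def f(im,c):
    r=rows(im);ys=sorted(r);w=np.array([r[y][1]-r[y][0]+1 for y in ys])
    hw,sw=np.median(w[:len(w)//4]),np.median(w[-len(w)//6:]); i=np.nonzero(w>(hw+sw)/2)[0].max()
    y=ys[i]+.5; rr=r[ys[min(i+5,len(ys)-1)]]; print("step",y,"w",hw,sw,"rows",ys[0],ys[-1]); return ((rr[0]+rr[1])/2,y),r,ys
p1,r1,y1=f(np.load("pics/wrist1.npy"),c1);p2,r2,y2=f(im,c2)
p,e=tri(ray("wrist",p1,c1),ray("wrist",p2,c2)); print("step point",p.round(1),loc(p),e.round(1))
for y in(y2[2],y2[-30],y2[-15],y2[-3]):
    z=14 if y==y2[2] else 18
    a=plane("wrist",(r2[y][0]-.5,y),z,c2);b=plane("wrist",(r2[y][1]+.5,y),z,c2);print(y,loc((a+b)/2),((a+b)/2).round(1),np.linalg.norm(a-b).round(1))
s=state();print(s["eef_pos"],s["tcp_rot"])
E
```

```text
step 140.5 w 20.0 10.0 rows 99 150
step 164.5 w 31.0 13.0 rows 93 240
step point [581.7 -61.2 212.9] [-10.5  17.7 212.9] 2.0
95 [-45.2  18.   14. ] [547.6 -55.4  14. ] 26.8
211 [57.8 12.7 18. ] [648.4 -77.2  18. ] 9.0
226 [72.1 10.4 18. ] [662.1 -81.7  18. ] 12.8
238 [84.  12.8 18. ] [674.2 -81.3  18. ] 5.6
[643.60636592 -75.46739878 117.59394471] [ 3.14138157 -0.00355766  2.95018929]
```

```bash
cat >> m.py <<'E'
def rows(im):
    g=cv2.GaussianBlur(im,(5,5),0).astype(float); k=((g[:,:,0]>1.3*g[:,:,1])&(g[:,:,2]>1.0*g[:,:,1])).astype(np.uint8)
    n,l,st,ce=cv2.connectedComponentsWithStats(k); i=1+np.argmax(st[1:,4]); k=l==i
    return {y:(np.nonzero(k[y])[0].min(),np.nonzero(k[y])[0].max()) for y in range(400) if k[y].any()}
E
python3 - <<'E'
from m import *
c=calibration("wrist")
cs=[dict(c,T=np.load(f"pics/w{i}T.npy")) for i in(1,2)]
pp=[];en=[]
for i,ci in enumerate(cs):
    r=rows(np.load(f"pics/wrist{i+1}.npy"));ys=sorted(r);w=np.array([r[y][1]-r[y][0]+1 for y in ys])
    hw,sw=np.median(w[:len(w)//3]),np.median(w[-len(w)//3:]); j=np.nonzero(w>(hw+sw)/2)[0].max()
    mid=lambda y:(r[y][0]+r[y][1])/2
    print("rows",ys[0],ys[-1],"w",hw,sw,"step",ys[j])
    pp.append((mid(ys[min(j+6,len(ys)-1)]),ys[j]+.5))
    for y in(ys[3],ys[j]-8,ys[j]+8,(ys[j]+ys[-1])//2,ys[-4]):
        z=16 if y<ys[j] else 18
        a=plane("wrist",(r[y][0]-.5,y),z,ci);b=plane("wrist",(r[y][1]+.5,y),z,ci);print(y,r[y],loc((a+b)/2),((a+b)/2).round(1),np.linalg.norm(a-b).round(1))
p,e=tri(ray("wrist",pp[0],cs[0]),ray("wrist",pp[1],cs[1])); print("step",p.round(1),loc(p),e.round(1))
E
```

```text
rows 99 211 w 25.0 12.0 step 152
102 (np.int64(307), np.int64(331)) [-42.2  17.2  16. ] [550.4 -56.6  16. ] 28.1
144 (np.int64(306), np.int64(329)) [ 5.7 14.1 16. ] [597.2 -67.4  16. ] 27.3
160 (np.int64(311), np.int64(323)) [23.9 13.  18. ] [615.  -71.4  18. ] 14.8
181 (np.int64(311), np.int64(322)) [48.3 11.7 18. ] [638.8 -76.6  18. ] 13.9
208 (np.int64(310), np.int64(321)) [80.7  9.4 18. ] [670.4 -84.   18. ] 14.2
rows 92 242 w 32.0 16.0 step 164
95 (np.int64(304), np.int64(336)) [-45.  18.  16.] [547.8 -55.4  16. ] 28.4
156 (np.int64(302), np.int64(333)) [ 8.4 14.2 16. ] [599.8 -67.7  16. ] 28.0
172 (np.int64(309), np.int64(325)) [22.3 13.3 18. ] [613.4 -70.8  18. ] 14.9
203 (np.int64(309), np.int64(323)) [50.3 11.6 18. ] [640.8 -77.1  18. ] 13.4
239 (np.int64(307), np.int64(322)) [84.9  9.  18. ] [674.5 -85.1  18. ] 14.9
step [605.6 -69.1  28.2] [14.3 13.8 28.2] 0.2
```

The brush lies at 18 mm handle-top height, with widths matching. Its mid-point is at tier (15, 14) and its world yaw is about -0.23. I'll descend on the handle at tier x ≈ 54.

>>> {"method": "arm_command", "body": {
  "delta_pos": [
    [0,-0.01,-0.09],
    [0,-0.01,-0.18],
    [0,-0.01,-0.27],
    [0,-0.01,-0.36],
    [0.002,-0.01,-0.42]
  ],
  "delta_rot": [
    [0,0,-0.025],
    [0,0,-0.025],
    [0,0,-0.025],
    [0,0,-0.025],
    [0,0,-0.025]
  ],
  "claw": [0.47,0.47,0.47,0.47,0.47]
}}

```text
t: 4.83
eef_pos: [645.2, -78.4, 13.8]
tcp_rot: [3.142, 0.0, 2.911]
ft_force: [0.5, 0.6, 0.4]
opening: 0.531
grip_force: 0.0
```

>>> {"method": "arm_command", "body": {
  "delta_pos": [
    [0,0,-0.008],
    [0,0,-0.016],
    [0,0,-0.022],
    [0,0,-0.022],
    [0,0,-0.022]
  ],
  "delta_rot": [
    [0,0,0],
    [0,0,0],
    [0,0,0],
    [0,0,0],
    [0,0,0]
  ],
  "claw": [0.47,0.47,0.47,0.47,0.47]
}}

```text
t: 5.25
eef_pos: [645.5, -78.7, 9.9]
tcp_rot: [3.142, 0.002, 2.91]
ft_force: [0.0, 0.1, 0.5]
opening: 0.527
grip_force: 0.0
```

>>> {"method": "arm_command", "body": {
  "delta_pos": [
    [0,0,-0.006],
    [0,0,-0.012],
    [0,0,-0.012],
    [0,0,-0.012],
    [0,0,-0.012]
  ],
  "delta_rot": [
    [0,0,0],
    [0,0,0],
    [0,0,0],
    [0,0,0],
    [0,0,0]
  ],
  "claw": [0.47,0.47,1,1,1]
}}

```text
t: 5.67
eef_pos: [645.0, -78.7, 5.7]
tcp_rot: [3.142, 0.0, 2.91]
ft_force: [-0.1, 0.2, 0.1]
opening: 0.373
grip_force: 0.0
```

>>> {"method": "arm_command", "body": {
  "delta_pos": [
    [0,0,0],
    [0,0,0],
    [0,0,0],
    [0,0,0],
    [0,0,0]
  ],
  "delta_rot": [
    [0,0,0],
    [0,0,0],
    [0,0,0],
    [0,0,0],
    [0,0,0]
  ],
  "claw": [1,1,1,1,1]
}}

```text
t: 6.08
eef_pos: [645.0, -78.6, 5.7]
tcp_rot: [3.141, 0.0, 2.91]
ft_force: [-0.2, 0.3, 0.9]
opening: 0.166
grip_force: 30.0
```

```bash
cat > plan.py <<'E'
import numpy as np
def poly(v,n=40): v=np.array(v,float); return np.vstack([np.linspace(v[i],v[(i+1)%len(v)],n) for i in range(len(v))])
B=poly([(0,0),(200,0),(200,14),(100,14),(100,18),(0,18)]); g=np.array([139.7,1.7])
F=poly([(-10,0),(10,0),(10,78),(-10,78)])+g; G=poly([(-37.5,78),(37.5,78),(37.5,180),(-37.5,180)])+g
rect=[(-175,-60,49,53),(60,145,49,53),(-400,400,-50,4),(-175,-171,0,53)]
def clr(P): 
    return min(np.min(np.hypot(np.maximum(0,np.maximum(r[0]-P[:,0],P[:,0]-r[1])),np.maximum(0,np.maximum(r[2]-P[:,1],P[:,1]-r[3])))) for r in rect)
def tf(P,hx,hz,t): c,s=np.cos(t),np.sin(t); return P@np.array([[c,s],[-s,c]])+[hx,hz]
W=[(-100,4,0),(-160,8,0),(-158,7,10),(-138,8,14),(-122,9,17.5),(-105,10,21),(-88,11,26),(-70,14,32),(-52,22,36),(-40,60,36),(-40,110,36),(-40,180,36)]
u=np.array([np.cos(-.23),np.sin(-.23)])
T0=tf(g[None],*W[0][:2],0)[0]
for a,b in zip(W[:-1],W[1:]):
    k=[np.array(a)+(np.array(b)-a)*f for f in np.linspace(0.05,1,20)]
    m=[[clr(tf(P,q[0],q[1],np.radians(q[2]))) for P in(B,F,G)] for q in k]
    T=tf(g[None],b[0],b[1],np.radians(b[2]))[0]
    d=np.r_[u*(T-T0)[0],(T-T0)[1]]
    print(b,"clr",np.min(m,0).round(1),"cum dTCP mm",d.round(1),"units",(d/250).round(3),"rot n*",round(b[2]/90,3),"->",(np.array([-.228,-.974])*b[2]/90).round(3))
E
python3 plan.py
```

```text
(-160, 8, 0) clr [ 0.2  1.9 30.9] cum dTCP mm [-58.4  13.7   4. ] units [-0.234  0.055  0.016] rot n* 0.0 -> [-0. -0.]
(-158, 7, 10) clr [ 3.   6.8 35.6] cum dTCP mm [-58.8  13.8  27.2] units [-0.235  0.055  0.109] rot n* 0.111 -> [-0.025 -0.108]
(-138, 8, 14) clr [ 3.  26.1 50.6] cum dTCP mm [-41.4   9.7  37.7] units [-0.166  0.039  0.151] rot n* 0.156 -> [-0.035 -0.152]
(-122, 9, 17.5) clr [ 1.5 37.5 57.4] cum dTCP mm [-28.2   6.6  46.9] units [-0.113  0.026  0.188] rot n* 0.194 -> [-0.044 -0.189]
(-105, 10, 21) clr [ 1.5 28.6 64.2] cum dTCP mm [-14.5   3.4  56. ] units [-0.058  0.014  0.224] rot n* 0.233 -> [-0.053 -0.227]
(-88, 11, 26) clr [ 2.4 27.3 71.9] cum dTCP mm [-2.8  0.7 68.1] units [-0.011  0.003  0.272] rot n* 0.289 -> [-0.066 -0.281]
(-70, 14, 32) clr [ 3.9 29.4 80.4] cum dTCP mm [ 7.7 -1.8 83.8] units [ 0.031 -0.007  0.335] rot n* 0.356 -> [-0.081 -0.346]
(-52, 22, 36) clr [ 6.4 37.8 90.3] cum dTCP mm [19.8 -4.6 99.8] units [ 0.079 -0.019  0.399] rot n* 0.4 -> [-0.091 -0.39 ]
(-40, 60, 36) clr [  1.5  49.1 105.3] cum dTCP mm [ 31.5  -7.4 137.8] units [ 0.126 -0.029  0.551] rot n* 0.4 -> [-0.091 -0.39 ]
(-40, 110, 36) clr [ 21.8  87.1 145.2] cum dTCP mm [ 31.5  -7.4 187.8] units [ 0.126 -0.029  0.751] rot n* 0.4 -> [-0.091 -0.39 ]
(-40, 180, 36) clr [ 63.7 138.1 193.3] cum dTCP mm [ 31.5  -7.4 257.8] units [ 0.126 -0.029  1.031] rot n* 0.4 -> [-0.091 -0.39 ]
```

```bash
sed -i 's/^W=.*/W=[(-100,4,0),(-100,8,0),(-158,8,0),(-157,7,8),(-138,8,12),(-122,9,15.5),(-105,10,18.5),(-88,11,22),(-70,14,27),(-52,20,31),(-34,32,34),(-28,60,36),(-28,110,36),(-28,180,36)]/' plan.py; python3 plan.py
```

```text
(-100, 8, 0) clr [ 0.2  1.9 30.9] cum dTCP mm [ 0. -0.  4.] units [ 0.    -0.     0.016] rot n* 0.0 -> [-0. -0.]
(-158, 8, 0) clr [ 4.   5.7 34.7] cum dTCP mm [-56.5  13.2   4. ] units [-0.226  0.053  0.016] rot n* 0.0 -> [-0. -0.]
(-157, 7, 8) clr [ 3.   6.6 35.6] cum dTCP mm [-57.1  13.4  22.4] units [-0.228  0.053  0.09 ] rot n* 0.089 -> [-0.02  -0.087]
(-138, 8, 12) clr [ 2.4 23.2 47.5] cum dTCP mm [-40.3   9.4  33. ] units [-0.161  0.038  0.132] rot n* 0.133 -> [-0.03 -0.13]
(-122, 9, 15.5) clr [ 0.  33.1 54.8] cum dTCP mm [-26.8   6.3  42.3] units [-0.107  0.025  0.169] rot n* 0.172 -> [-0.039 -0.168]
(-105, 10, 18.5) clr [ 4.  24.4 62.4] cum dTCP mm [-12.4   2.9  50.2] units [-0.05   0.012  0.201] rot n* 0.206 -> [-0.047 -0.2  ]
(-88, 11, 22) clr [ 4.8 18.5 70.7] cum dTCP mm [ 1.2 -0.3 59.2] units [ 0.005 -0.001  0.237] rot n* 0.244 -> [-0.056 -0.238]
(-70, 14, 27) clr [ 6.8 18.8 79.9] cum dTCP mm [13.6 -3.2 73.2] units [ 0.055 -0.013  0.293] rot n* 0.3 -> [-0.068 -0.292]
(-52, 20, 31) clr [ 8.7 26.3 91. ] cum dTCP mm [26.5 -6.2 87.7] units [ 0.106 -0.025  0.351] rot n* 0.344 -> [-0.079 -0.335]
(-34, 32, 34) clr [ 10.6  36.2 104.4] cum dTCP mm [ 40.1  -9.4 105.8] units [ 0.16  -0.038  0.423] rot n* 0.378 -> [-0.086 -0.368]
(-28, 60, 36) clr [ 16.2  54.5 116.8] cum dTCP mm [ 43.2 -10.1 137.8] units [ 0.173 -0.04   0.551] rot n* 0.4 -> [-0.091 -0.39 ]
(-28, 110, 36) clr [ 31.5  87.1 143.8] cum dTCP mm [ 43.2 -10.1 187.8] units [ 0.173 -0.04   0.751] rot n* 0.4 -> [-0.091 -0.39 ]
(-28, 180, 36) clr [ 68.4 138.1 192.3] cum dTCP mm [ 43.2 -10.1 257.8] units [ 0.173 -0.04   1.031] rot n* 0.4 -> [-0.091 -0.39 ]
```

```bash
sed -i 's/(-138,8,12),(-122,9,15.5)/(-147,6,12),(-136,6,15.2),(-122,7,16.5)/' plan.py; python3 plan.py | sed -n 3,7p
```

```text
(-157, 7, 8) clr [ 3.   6.6 35.6] cum dTCP mm [-57.1  13.4  22.4] units [-0.228  0.053  0.09 ] rot n* 0.089 -> [-0.02  -0.087]
(-147, 6, 12) clr [ 2.  23.1 47.4] cum dTCP mm [-49.1  11.5  31. ] units [-0.196  0.046  0.124] rot n* 0.133 -> [-0.03 -0.13]
(-136, 6, 15.2) clr [ 2.  31.  52.4] cum dTCP mm [-40.2   9.4  38.6] units [-0.161  0.038  0.154] rot n* 0.169 -> [-0.039 -0.164]
(-122, 7, 16.5) clr [ 2.  37.8 56.9] cum dTCP mm [-27.5   6.4  42.6] units [-0.11   0.026  0.17 ] rot n* 0.183 -> [-0.042 -0.179]
(-105, 10, 18.5) clr [ 3.2 24.4 61.3] cum dTCP mm [-12.4   2.9  50.2] units [-0.05   0.012  0.201] rot n* 0.206 -> [-0.047 -0.2  ]
```

>>> {"method": "arm_command", "body": {
  "delta_pos": [
    [0,0,0.008],
    [0,0,0.016],
    [-0.03,0.008,0.016],
    [-0.07,0.016,0.016],
    [-0.11,0.026,0.016]
  ],
  "delta_rot": [
    [0,0,0],
    [0,0,0],
    [0,0,0],
    [0,0,0],
    [0,0,0]
  ],
  "claw": [1,1,1,1,1]
}}

```text
t: 6.5
eef_pos: [616.5, -71.9, 9.6]
tcp_rot: [3.142, -0.0, 2.91]
ft_force: [-0.5, 0.1, -0.0]
opening: 0.164
grip_force: 30.0
```

>>> {"method": "arm_command", "body": {
  "delta_pos": [
    [-0.03,0.007,0],
    [-0.06,0.014,0],
    [-0.09,0.021,0],
    [-0.116,0.027,0],
    [-0.116,0.027,0]
  ],
  "delta_rot": [
    [0,0,0],
    [0,0,0],
    [0,0,0],
    [0,0,0],
    [0,0,0]
  ],
  "claw": [1,1,1,1,1]
}}

```text
t: 6.92
eef_pos: [587.2, -65.0, 9.7]
tcp_rot: [3.142, -0.001, 2.91]
ft_force: [0.6, -0.0, -0.9]
opening: 0.168
grip_force: 30.0
```

```bash
python3 - <<'E'
from m import *
c=dict(calibration("wrist"));w=read_camera("wrist");r=rows(w);ys=sorted(r)
print(ys[0],ys[-1],[(y,int(r[y][0]),int(r[y][1])) for y in ys[::12]])
y=ys[-1];print("tail",loc(plane("wrist",(sum(r[y-3])/2,y),22,c)))
s=state();print(s["eef_pos"].round(1) if hasattr(s["eef_pos"],"round") else s["eef_pos"],s["ft_force"],s["grip_force"],s["opening"])
cv2.imwrite("pics/w3.png",np.clip(w*1.4,0,255).astype(np.uint8)[:,:,::-1])
E
```

```text
202 277 [(202, 318, 332), (214, 306, 332), (226, 306, 332), (238, 303, 335), (250, 304, 335), (262, 304, 335), (274, 305, 334)]
tail [ 8.9 15.  22. ]
[588.1 -65.2   9.8] [0.86960712 0.1447786  0.24431674] 29.994598031044006 0.17133573584931977
```

View pics/w3.png

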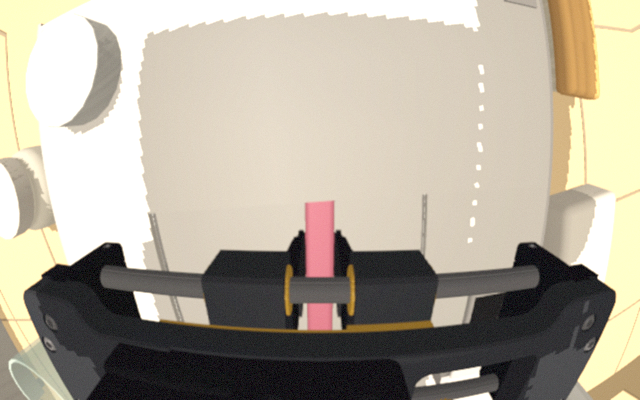

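The handle is held between the pads at (320,240), the brush has slid towards the robot, and grip and force are normal. Now I'll tilt the tail up.

>>> {"method": "arm_command", "body": {
  "delta_pos": [
    [-0.002,0,0.039],
    [-0.002,0,0.076],
    [0.03,-0.007,0.111],
    [0.065,-0.015,0.141],
    [0.065,-0.015,0.141]
  ],
  "delta_rot": [
    [-0.01,-0.043,0],
    [-0.02,-0.087,0],
    [-0.03,-0.13,0],
    [-0.039,-0.164,0],
    [-0.039,-0.164,0]
  ],
  "claw": [1,1,1,1,1]
}}

```text
t: 7.38
eef_pos: [605.5, -69.2, 46.1]
tcp_rot: [-3.141, 0.269, 2.91]
ft_force: [-0.4, -0.2, -0.5]
opening: 0.167
grip_force: 30.0
```

```bash
python3 - <<'E'
from m import *
s=state();print(s["eef_pos"],s["tcp_rot"],s["ft_force"],s["moment"],s["grip_force"],s["opening"])
s=read_camera("scene");np.save("pics/scene4.npy",s)
cv2.imwrite("pics/s4.png",np.clip(cv2.resize(s[155:310,185:350],None,fx=3,fy=3,interpolation=cv2.INTER_CUBIC)*1.3,0,255).astype(np.uint8)[:,:,::-1])
E
```

```text
[605.49318514 -69.21609976  46.11820863] [-3.14106673  0.26889457  2.9104933 ] [-0.42146893 -0.22243509 -0.53370527] [ 0.03527696  0.10639372 -0.0275329 ] 29.994564950466156 0.16650429690544538
```

View pics/s4.png

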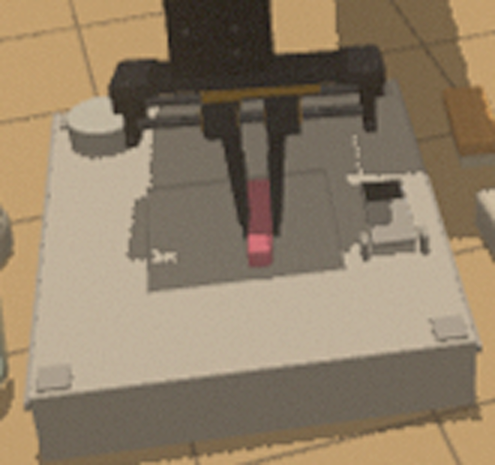

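The tilted tail shows clear above the hatch at (259,250), the paddle is still flat and the tin is untouched. Next I pull out along the slant.

>>> {"method": "arm_command", "body": {
  "delta_pos": [
    [0.051,-0.012,0.018],
    [0.111,-0.026,0.047],
    [0.166,-0.039,0.083],
    [0.216,-0.051,0.139],
    [0.267,-0.063,0.197]
  ],
  "delta_rot": [
    [-0.003,-0.015,0],
    [-0.008,-0.036,0],
    [-0.017,-0.074,0],
    [-0.029,-0.128,0],
    [-0.04,-0.171,0]
  ],
  "claw": [1,1,1,1,1]
}}

```text
t: 7.85
eef_pos: [673.1, -85.3, 94.8]
tcp_rot: [3.141, 0.545, 2.91]
ft_force: [-0.0, 0.3, -1.1]
opening: 0.166
grip_force: 30.0
```

>>> {"method": "arm_command", "body": {
  "delta_pos": [
    [0.054,-0.013,0.072],
    [0.067,-0.015,0.17],
    [0.067,-0.015,0.27],
    [0.067,-0.015,0.37],
    [0.067,-0.015,0.47]
  ],
  "delta_rot": [
    [-0.007,-0.033,0],
    [-0.012,-0.055,0],
    [-0.012,-0.055,0],
    [-0.012,-0.055,0],
    [-0.012,-0.055,0]
  ],
  "claw": [1,1,1,1,1]
}}

```text
t: 8.27
eef_pos: [689.2, -88.9, 213.1]
tcp_rot: [3.14, 0.63, 2.909]
ft_force: [0.6, -0.1, -0.3]
opening: 0.167
grip_force: 30.0
```

>>> {"method": "arm_command", "body": {
  "delta_pos": [
    [0,0,0.08],
    [0,0,0.16],
    [0,0,0.24],
    [0,0,0.3],
    [0,0,0.32]
  ],
  "delta_rot": [
    [0,0,0],
    [0,0,0],
    [0,0,0],
    [0,0,0],
    [0,0,0]
  ],
  "claw": [1,1,1,1,1]
}}

```text
t: 8.68
eef_pos: [689.8, -89.0, 295.1]
tcp_rot: [3.14, 0.634, 2.909]
ft_force: [-0.5, -0.9, -0.7]
opening: 0.166
grip_force: 30.0
```

```bash
python3 - <<'E'
from m import *
s=state();print(s["eef_pos"],s["tcp_rot"],s["grip_force"])
s=read_camera("scene");t=read_camera("top")
a=s[20:320,150:400];b=t[90:290,270:490]
cv2.imwrite("pics/s5.png",np.clip(np.hstack([cv2.resize(a,(400,480)),cv2.resize(b,(400,480))])*1.3,0,255).astype(np.uint8)[:,:,::-1])
E
```

```text
[689.80911441 -89.01266833 295.10248337] [3.1397754  0.63402048 2.90913806] 29.994458556175232
```

View pics/s5.png

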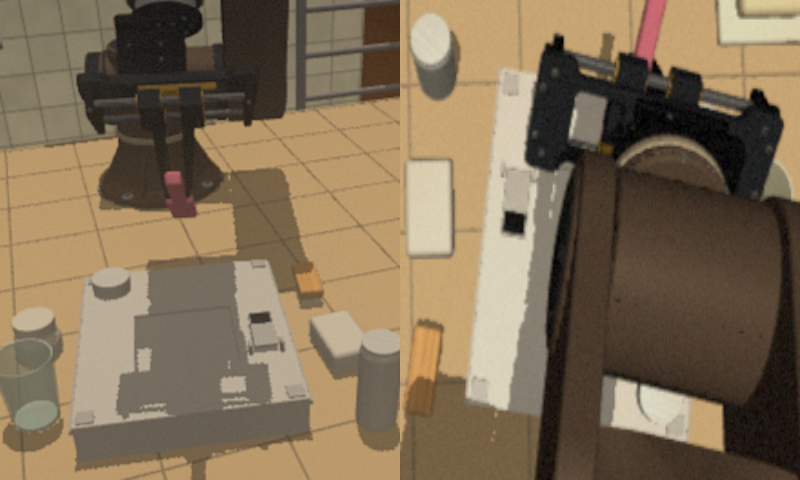

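The brush is out and held, head end lowest at (181,212) in the left half. The paddle is down, and the tin and toiletries are in place. I'll settle, check the head's height by ray, and hand in if it is good.

>>> {"method": "arm_command", "body": {
  "delta_pos": [
    [0,0,0.04],
    [0,0,0.08],
    [0,0,0.1],
    [0,0,0.1],
    [0,0,0.1]
  ],
  "delta_rot": [
    [0,0,0],
    [0,0,0],
    [0,0,0],
    [0,0,0],
    [0,0,0]
  ],
  "claw": [1,1,1,1,1]
}}

```text
t: 9.2
eef_pos: [688.2, -88.6, 316.8]
tcp_rot: [3.14, 0.629, 2.909]
ft_force: [-0.8, -0.2, -0.9]
opening: 0.169
grip_force: 30.0
```

>>> {"method": "arm_command", "body": {
  "delta_pos": [
    [0,0,0],
    [0,0,0],
    [0,0,0],
    [0,0,0],
    [0,0,0]
  ],
  "delta_rot": [
    [0,0,0],
    [0,0,0],
    [0,0,0],
    [0,0,0],
    [0,0,0]
  ],
  "claw": [1,1,1,1,1]
}}

```text
t: 9.62
eef_pos: [688.2, -88.6, 316.5]
tcp_rot: [3.14, 0.629, 2.909]
ft_force: [0.7, -0.4, -1.0]
opening: 0.162
grip_force: 30.0
```

```bash
python3 - <<'E'
from m import *
st=state(); s=read_camera("scene"); r=rows(s); ys=sorted(r); print(ys[0],ys[-1],r[ys[-1]],r[ys[0]])
o,d=ray("scene",(np.mean(r[ys[-1]]),ys[-1]))
# lowest pink pixel on the brush's vertical plane (through TCP, along u)
u=np.array([np.cos(-.23),np.sin(-.23)]);n=np.array([-u[1],u[0]]);tcp=np.array(st["eef_pos"])
for x in(tcp[0]-120,tcp[0]-100): k=(x-o[0])/d[0]; print("low point at x",x,(o+k*d).round(1))
print("predicted head z",tcp[2]-139.7*np.sin(.634)-2,tcp.round(1),np.abs(st["qvel"]).max(),st["grip_force"])
E
```

```text
114 121 (np.int64(254), np.int64(259)) (np.int64(253), np.int64(259))
low point at x 568.1867446000841 [568.2 -72.5 282. ]
low point at x 588.1867446000841 [588.2 -75.9 290.5]
predicted head z 231.70530032358698 [688.2 -88.6 316.5] 0.0014803523564296277 29.994376301765442
```

```bash
python3 - <<'E'
from m import *
st=state(); s=read_camera("scene"); g=cv2.GaussianBlur(s,(3,3),0).astype(float)[80:200,230:300]
k=(g[:,:,0]>1.25*g[:,:,1])&(g[:,:,2]>.85*g[:,:,1]); ys,xs=np.nonzero(k); i=ys.argmax(); p=(xs[i]+230,ys[i]+80); print(p,ys.min()+80,k.sum())
o,d=ray("scene",p); tcp=np.array(st["eef_pos"])
for x in(tcp[0]-120,tcp[0]-100): print((o+(x-o[0])/d[0]*d).round(1))
E
```

```text
(np.int64(258), np.int64(145)) 81 496
[568.2 -74.3 232.3]
[588.2 -77.6 242.1]
```

The head's low point is at z ≈ 232, about 180 mm above the deck and as predicted. The arm is still.

```bash
python3 -c "
from cell import *
print(job_done())"
```

```text
the job is handed in; nothing more can be done
None
```

I handed the job in: the paddle snapped down and stayed, and the brush came out tail first and is held still with its lowest point about 180 mm above the deck; the tin and toiletries looked undisturbed in the last pictures, and no verdict was returned.

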